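Lock the preparation clamp on the jar

ROBOT

A 7-joint arm with a two-finger parallel gripper is mounted at the origin on the work surface. World frame = base frame: x ahead of the robot, y to its left, z up, the work surface at z = 0. Lengths are in mm, angles in rad, forces in N, time in s.
With the tool pointing down it reaches from about 425 to 875 mm from the base axis. Payload 4.7 kg.
Tool frame: the origin (TCP) lies midway between the tips of the shut fingers; the grasp point (between the pads) lies 19 mm behind it (grip_depth is the distance from the TCP to the grasp point, in mm); z points along the fingers, y is the line along which they close (so a half turn about z gives the same grasp; the last joint's range is limited). The gripper opens to 85 mm and grips with 20 to 120 N. Pads are 22 mm wide; open, the fingers measure 114 mm over their backs; the gripper's body (76 mm by 85 mm) begins 54 mm behind the grasp point. The pads swing forward as they close: fully open they stand 13 mm farther back than shut.
Start: joints at [1.285, 0.321, -0.07, 1.45, 0.023, 1.371, -0.057], TCP at [191.944, -621.033, 231.349] pointing down, gripper open.
Joint ranges: [-2.86, 2.86], [-0.3, 2.09], [-1.38, 1.24], [0.06, 2.45], [-1.56, 4.7], [0.09, 2.05], [-2.69, 2.69]. Speed limits (rad/s): [2.57, 2.57, 3.14, 3.14, 3.14, 3.14, 3.14].

INTERFACE

Orientations are given as a rotation vector (axis times angle).
In Python, from station import * gives the robot as it stands.
- The arm moves only by the tool apply_moves, never from a script. Its argument "series" is a list of rows, each an object with "xyz": the shift along the tool's x, y, z normalised to -1 to 1, where 1 is 0.3 m, a list of three; "yaw": the turn about the tool's z normalised to -1 to 1, where 1 is 45 degrees. A call has 1 to 20 rows; each row is the pose to reach, as a shift and turn from the pose commanded when the call began, along the tool's axes at that moment; what a row does not reach only later rows make up. A row lasts 1/12 s, in which the tool goes at most 41.7 mm and 7.16 degrees, less where a joint would pass 70% of its speed; a pose out of reach is approached as far as the arm can. A call with a number of a shift or a turn outside -1 to 1 is refused whole. A call with a gripper value outside its range is refused whole. "grip" is the opening, from 0 (shut) to 1 (fully open), set as the call begins (left out, the last holds). The fingers move at their own pace and stop on an object; "newtons" is the grip in N (left out, the last holds). Time passes only in rows, so rows that repeat a pose let the fingers close. It gives the time, the measured TCP pose, the force, the opening and the grip force at its end, in the units of the state.
- get_obs(): the state, without advancing time (a new reading comes with each control period).
- grab_frame(name): name is "side" or "top" or "wrist"; returns a dict with "frame" (420x560x3 uint8, blue, green, red), "vfov" (degrees; the focal length in pixels is half the picture's height over the tangent of half this angle, whatever the lens; pixels are square), "cx", "cy" (the principal point, pixels), "world_from_camera" (4x4, takes a point from camera to world coordinates); the wrist camera has in their place "mount" (4x4, takes a point from camera to tool coordinates, whose origin is the TCP and whose axes are the flange's). Camera axes: x right, y up, looking along -z (the intrinsics and any distortion apply to the point x, -y, -z); pixel columns grow to the right and rows downward; lengths in mm; the calibration is good to about 2 mm. A picture is of the moment at which its call begins: read the wrist's pose just before it. There is no depth.
- sign_off(): hands the job in; it is judged then, once.
The state is a dict: "t": time; "q": joint angles; "qd": joint speeds; "effort": joint torques, N m; "ee_pos": TCP position; "orientation": TCP orientation; "contact_force": force on the tool from outside, world axes, zero at the start; "ft_torque": the same for the moment, N m; "width": opening from 0.0 (shut) to 1.0 (fully open); "grasp_force": force on a finger pad.
Only numpy, scipy, OpenCV 4.12 (cv2) and the standard library are available. Lean on these libraries where they do the work, as an engineer would, in place of code of your own. Each camera call takes 0.05 s, during which the arm holds its last target. There are 200 camera calls.

TASK

A holding frame for one-handed cooking stands on the kitchen worktop with a jar standing loose in it. Push the sliding jaw up until the jar is firmly held, upright, between the jaw's sprung rubber pad and the stop at the other end, without crushing it, and only then flip the cam lever over centre until it snaps down flat, so that the jaw's rod is clamped and the jar stays gripped when you let go. Do not knock over or shove about the other things on the worktop.

Things in the scene. Friction and masses are not known exactly. Their poses are not given: they have to be found in the camera images.
- frame: Fixed holding frame, aluminium and grey plastic, 372 x 166 mm. Origin: on the worktop, on its centre line; z up; x runs along the rod from the clamp block (centred at x = -135 mm, 50 x 56 mm, top 66 mm high) to the stop; all offsets here are in this frame. Rails 12 mm high and 14 mm wide lie along y = +-76 mm. The jar stands on the worktop between the rails, between jaw and stop.
- stop: Shallow V-shaped grey stop at the frame's +x end, 12 to 74 mm high. Its faces meet at x = 160 mm, each 25 degrees off square, and centre a round jar: pushed home, the crock has its axis at about x = 105 mm, the canister at about 114 mm. Its origin and axes are the frame's. Pushing a jar along the worktop takes about 1.5 to 5 N.
- pad: Black rubber pad on the jaw's front, 14 mm thick, 64 mm wide, 25 to 71 mm high. Origin: under the middle of its front face, at worktop height; axes as the frame's. It is sprung: it yields up to 12 mm towards the jaw, 0.9 N per mm (11 N fully in), then is solid. The jaw body, 18 mm thick, 66 mm wide, 19 to 75 mm high, is centred 38 mm behind the unpressed pad face.
- jaw_post (a point): Centre of the top (140 mm high) of the jaw's black upright post, 16 x 16 mm, square to the frame, its foot at 74 mm, centred over the jaw body; push the jaw by it. Jaw, post, pad and a 16 mm square steel rod (axis 45 mm high, through the block) slide along x, the post from x = -63 to +62 mm. Unlocked this takes about 6 N and the jaw stays where left; a pad pressed harder settles back to about 6 N.
- lever (a joint): Angle of the steel cam lever, rad: 0 = open, leaning 10 degrees towards the jaw; 0.18 = upright; 1.75 = shut, flat, pointing to frame -x. It swings in the rod's upright plane. Loose below about 0.5, it then resists, most near 1 rad (5 to 10 N at the tip), passes dead centre at 1.5, snaps shut and stays; let go earlier, it springs back. Shut, it locks the rod against a firm push (about 30 N).
- lever_tip (a point): Middle of the free end of the cam lever, 80 mm from its hinge pin. The lever is 20 mm wide and 10 mm thick, its last 25 mm a paddle 28 mm wide and 12 mm thick.
- lever_hinge (a point): Axis of the lever's hinge pin, parallel to frame y, on the centre line at x = -135 mm, 88 mm high. Fixed to the frame.
- crock: White stoneware crock, round, 100 mm wide, 108 mm high (neck 88 mm wide above 97 mm), 0.37 to 0.63 kg. Origin: centre of its underside. Either the crock or the canister stands in the frame (the one nearer the frame's origin); the other stands elsewhere and is left alone.
- canister: Steel canister with a dark lid, round, 84 mm diameter (lid 85), 128 mm high plus a 10 mm knob, 0.33 to 0.57 kg. Origin: centre of its underside. See the crock.
- mug: Blue mug, 80 mm wide, 90 mm high, a bystander beyond the frame. Origin: centre of underside.
- mill: Dark wooden pepper mill, 54 mm wide, 115 mm high, bystander beyond the frame. Origin: centre of underside.
- spice: Small amber spice jar, 44 mm wide, 85 mm high, bystander beyond the frame. Origin: centre of underside.
- spoon: Steel spoon with a wooden handle, lying between the frame and the robot, a bystander. Origin near its middle, x along its length.
- sponge: Washing sponge, 70 x 110 x 36 mm, a bystander off the frame's lever end. Origin: centre of underside.
- tin: Steel food tin, 74 mm wide, 105 mm high, a bystander off the frame's stop end. Origin: centre of underside.
Things that resemble listed ones, but are neither listed nor needed, are in the scene too. What is shaped like the canister but yellow is not meant.

How it is judged (in metres and radians):
On the way, in this order (a step that is already met when the one before it is completed fails the run):
1. the jar in the frame is pressed upright against the stop by the jaw's pad while the lever is still open (((contact force between pad and crock above 1 N and contact force between stop and crock above 0.3 N and angle between crock's own z axis and vertical below 0.1 rad) or (contact force between pad and canister above 1 N and contact force between stop and canister above 0.3 N and angle between canister's own z axis and vertical below 0.1 rad)) and value of joint lever below 0.9 rad), for 0.2 s.
2. the cam lever is flipped over centre and lies shut (((contact force between pad and crock above 1 N and contact force between stop and crock above 0.3 N and angle between crock's own z axis and vertical below 0.1 rad) or (contact force between pad and canister above 1 N and contact force between stop and canister above 0.3 N and angle between canister's own z axis and vertical below 0.1 rad)) and value of joint lever above 1.66 rad), for 0.2 s.
At the end, for the whole second after the job is handed in: The crock or the canister, whichever stands in the frame, is upright (within 0.1 rad) and held between pad (more than 1 N) and stop (more than 0.3 N), the lever is past 1.66 rad, and all is at rest (all of step 2 and linear speed of each of crock, canister below 0.02 m/s and velocity of joint lever below 0.1 rad/s); the robot touches nothing.
It fails at once if a jar is crushed (more than 35 N from the pad) (contact force between pad and crock above 35 N or contact force between pad and canister above 35 N).
It fails at once if a jar is tipped over (angle between any of crock, canister's own z axis and vertical above 0.5 rad).
It fails at once if the jar that stands outside the frame is shoved ((horizontal distance between crock and frame above 0.25 m and distance of crock from where it was at the start of the episode above 0.03 m) or (horizontal distance between canister and frame above 0.25 m and distance of canister from where it was at the start of the episode above 0.03 m)).
It fails at once if another thing on the worktop is shoved more than 40 mm or knocked over (distance of any of sponge, tin, mug, mill, spoon, spice from where it was at the start of the episode above 0.04 m or angle between any of mug, mill, spice, tin's own z axis and vertical above 0.6 rad).
It also fails if it takes over 51 s, if anything falls off the work surface, if the arm or the gripper's body presses on something with over 40 N, if the wrist force passes 120 N, or if a joint passes its speed limit or range.

## Working session

There is one attempt and no reset: what is moved stays moved. The work goes in short steps, Python scripts to look and compute and a tool call to move; the robot and the scene stay as the last step left them, time stands still between calls to the robot, and variables do not carry over. Pictures are saved under pics/ and viewed, at most 10 in all, crops included, and the job is handed in when it is done.

Besides the shell and the picture viewer there is one more tool, called after ">>>" by a JSON object that holds its "fn" and its "kwargs", one argument or row to a line. apply_moves: Moves the arm, as the interface text tells. Its arguments: {"type":"object","properties":{"series":{"type":"array","items":{"type":"object","properties":{"xyz":{"type":"array","items":{"type":"number","minimum":-1,"maximum":1}},"yaw":{"type":"number","minimum":-1,"maximum":1}}}},"grip":{"type":"number"},"newtons":{"type":"number"}},"required":["series"]}

```bash
mkdir -p pics; ls; python3 - <<'E'
from station import *
import cv2
o=get_obs();print({k:o[k] for k in('t','ee_pos','orientation','width')})
for n in('side','top'):
    f=grab_frame(n);cv2.imwrite(f'pics/{n}0.png',f['frame']);print(n,{k:v for k,v in f.items() if k!='frame'})
E
```

```text
pics
{'t': 0.0, 'ee_pos': array([ 191.75276416, -620.49414359,  230.20307252]), 'orientation': array([-3.10446481e+00, -4.68916608e-01,  6.54051060e-04]), 'width': 1.0014562795624444}
side {'vfov': 44.59688827600712, 'cx': 271.5639472994498, 'cy': 220.84191930316237, 'world_from_camera': array([[ 9.51758669e-01,  1.61236554e-01, -2.61071274e-01,
         1.27473382e+02],
       [-3.06484763e-01,  5.40883390e-01, -7.83270227e-01,
        -1.36808263e+03],
       [ 1.49173231e-02,  8.25498596e-01,  5.64207002e-01,
         1.08753619e+03],
       [ 0.00000000e+00,  0.00000000e+00,  0.00000000e+00,
         1.00000000e+00]])}
top {'vfov': 42.057222034396986, 'cx': 279.7908725880646, 'cy': 210.23322009963206, 'world_from_camera': array([[-1.63752629e-03,  9.83515837e-01, -1.80814591e-01,
         2.70253050e+02],
       [-9.99971397e-01, -2.94564393e-03, -6.96629627e-03,
        -1.14096892e+01],
       [-7.38407811e-03,  1.80798012e-01,  9.83492529e-01,
         1.69739548e+03],
       [ 0.00000000e+00,  0.00000000e+00,  0.00000000e+00,
         1.00000000e+00]])}
```

View pics/side0.png

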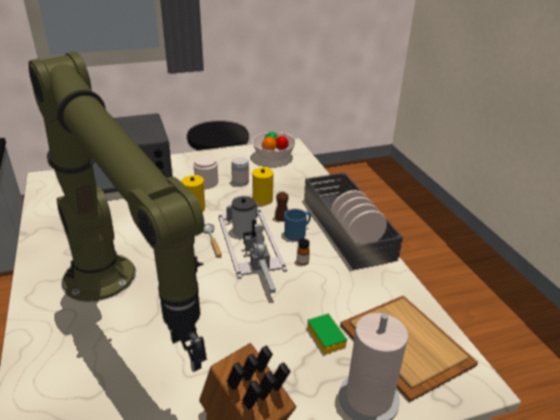

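View pics/top0.png

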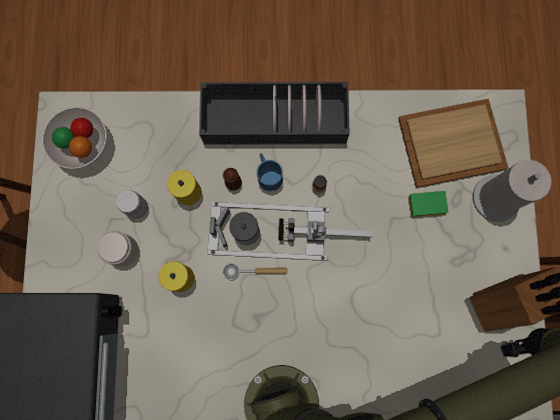

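The top view shows the steel canister with its dark lid in the frame at (244,228), with the stop on the left at about (218,228), the jaw at about (287,230) and the block at about (318,230). The side view shows the same canister at (243,215). The yellow lookalikes at (182,186) and (175,277) don't match, and the crock stands elsewhere at (115,249). I'll confirm with one enlarged crop.

```bash
python3 - <<'E'
import cv2,numpy as np
a=cv2.imread('pics/top0.png')[185:285,195:385];b=cv2.imread('pics/side0.png')[180:300,200:320]
a=cv2.resize(a,None,fx=4,fy=4,interpolation=2)[:,:760];cv2.imwrite('pics/ctop.png',a)
cv2.imwrite('pics/cside.png',cv2.resize(b,None,fx=5,fy=5,interpolation=2))
E
```

```text
(no output)
```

View pics/ctop.png

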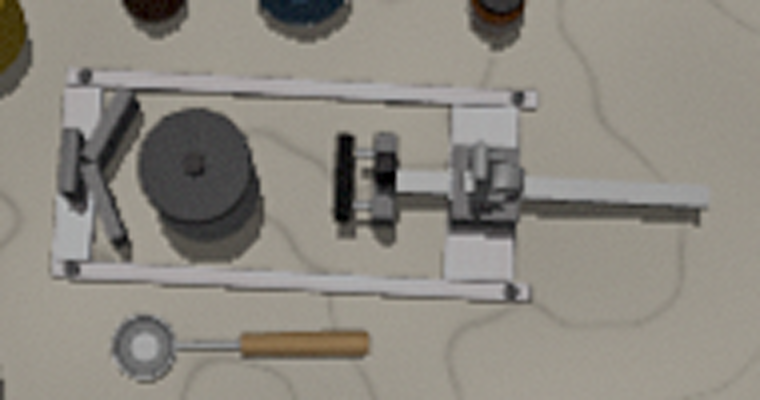

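View pics/cside.png

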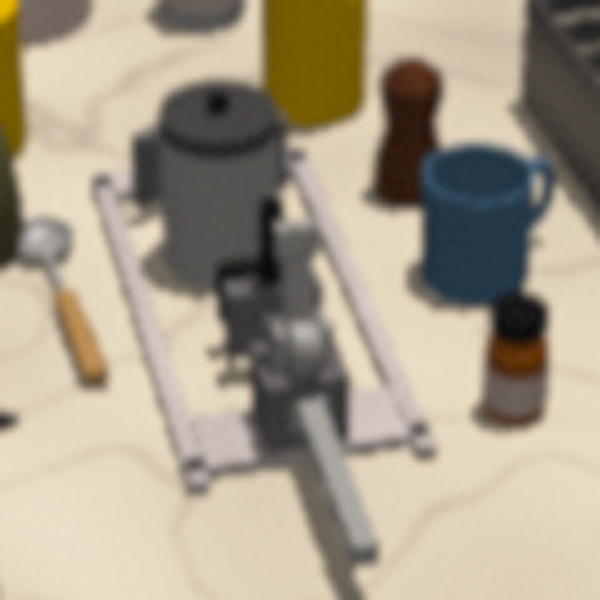

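```bash
cat > h.py <<'E'
import numpy as np
from station import *
def ray(f,u,v,T=None):
    T=f['world_from_camera'] if T is None else T
    fl=210/np.tan(np.radians(f['vfov']/2))
    return T[:3,3],T[:3,:3]@np.array([(u-f['cx'])/fl,-(v-f['cy'])/fl,-1])
def on(f,u,v,z,T=None):
    o,d=ray(f,u,v,T);return o+d*(z-o[2])/d[2]
def tri(f,a,g,b):
    o,d=ray(f,*a);p,e=ray(g,*b);s=np.linalg.lstsq(np.c_[d,-e],p-o,rcond=None)[0]
    A=o+d*s[0];B=p+e*s[1];return (A+B)/2,np.linalg.norm(A-B)
E
python3 - <<'E'
from h import *
np.set_printoptions(precision=1,suppress=True)
T=grab_frame('top');S=grab_frame('side')
t=lambda x,y:(195+(x-1.5)/4,185+(y-1.5)/4); s=lambda x,y:(200+(x-2)/5,180+(y-2)/5)
c=[on(T,*t(*p),13) for p in((85,76),(518,97),(72,269),(512,291))]
cs=[on(S,*s(*p),13) for p in((296,157),(422,437),(103,183),(196,468))]
print('screws top',*c);print('side',*cs)
c=np.array(c)
X=(c[0]-c[1])+(c[2]-c[3]);yaw=np.arctan2(X[1],X[0]);print('yaw',np.degrees(yaw),'len',np.linalg.norm(X)/2,'wid',np.linalg.norm(c[0]-c[2]),np.linalg.norm(c[1]-c[3]))
ex=np.array([np.cos(yaw),np.sin(yaw),0]);ey=np.array([-ex[1],ex[0],0]);m=c.mean(0)
fr=lambda p:np.array([(p-m)@ex,(p-m)@ey,p[2]])
for n,p,z in(('blk',(452,145),66),('blk',(520,145),66),('blk',(452,222),66),('blk',(520,222),66),('post',(386,160),140),('lid',(195,166),128),('knob',(194,164),138),('padfront',(335,180),71),('padtop',(345,133),71),('padbot',(345,222),71),('vertex',(87,162),74),('jawback',(397,140),75),('rodend',(708,197),53),('tip',(480,165),167)):
    q=on(T,*t(*p),z);print(n,q,fr(q))
for n,p,z in(('post',(270,205),140),('lid',(218,117),128),('knob',(217,100),138),('tip',(297,232),167)):
    q=on(S,*s(*p),z);print('S',n,q,fr(q))
print(tri(T,t(386,160),S,s(270,205)),tri(T,t(194,164),S,s(217,100)))
E
```

```text
screws top [601.7 201.5  13. ] [ 583.8 -138.5   13. ] [449.5 208.6  13. ] [ 431.7 -131.4   13. ]
side [598.3 201.1  13. ] [ 581.4 -144.    13. ] [449.1 208.3  13. ] [ 431.3 -131.4   13. ]
yaw 86.99830470355553 len 340.4408799870813 wid 152.3079903151343 152.32186701540917
blk [537.2 -84.   66. ] [-117.8  -26.7   66. ]
blk [ 537.1 -135.4   66. ] [-169.1  -29.3   66. ]
blk [478.6 -83.4  66. ] [-120.3   31.8   66. ]
blk [ 478.5 -134.4   66. ] [-171.3   29.3   66. ]
post [514.3 -33.  140. ] [-68.1  -1.2 140. ]
lid [512.1 105.7 128. ] [ 70.2   8.2 128. ]
knob [512.1 105.6 138. ] [ 70.2   8.3 138. ]
padfront [510.    4.5  71. ] [-30.9   5.1  71. ]
padtop [545.8  -3.1  71. ] [-36.6 -31.1  71. ]
padbot [478.2  -3.   71. ] [-40.   36.5  71. ]
vertex [523.7 191.   74. ] [156.1   1.1  74. ]
jawback [539.7 -42.3  75. ] [-76. -27.  75.]
rodend [ 498.8 -278.2   53. ] [-313.7    1.4   53. ]
tip [506.3 -99.2 167. ] [-134.6    3.4  167. ]
S post [509.9 -34.5 140. ] [-69.8   3.1 140. ]
S lid [510.3  97.5 128. ] [ 62.    9.6 128. ]
S knob [511.5 103.8 138. ] [ 68.4   8.8 138. ]
S tip [ 506.8 -106.2  167. ] [-141.6    2.4  167. ]
(array([512.5, -32.7, 138.8]), np.float64(4.022524069876031)) (array([512.1, 105.8, 136.8]), np.float64(0.24276589233474544))
```

```bash
cat >> h.py <<'E'
from scipy.spatial.transform import Rotation as R
np.set_printoptions(precision=3,suppress=True)
M=np.array([516.7,35.05,0]);YAW=np.radians(87.0)
EX=np.array([np.cos(YAW),np.sin(YAW),0]);EY=np.array([-EX[1],EX[0],0])
def F(x,y,z):return M+x*EX+y*EY+np.array([0,0,z])   # screw-centred frame -> world
def inv(p):d=np.array(p)-M;return np.array([d@EX,d@EY,d[2]])
def where():
    o=get_obs();r=R.from_rotvec(o['orientation']).as_matrix()
    print('t',o['t'],'pos',o['ee_pos'],'frame',inv(o['ee_pos']),'toolx deg',np.degrees(np.arctan2(r[1,0],r[0,0])),'F frame',o['contact_force']@EX,o['contact_force']@EY,o['contact_force'][2])
    return o,r
def plan(*ws,deg=None):
    o,r=where()
    if deg is not None: print('yaw units',-(deg-np.degrees(np.arctan2(r[1,0],r[0,0])))/45)
    for w in ws: print('row',r.T@(np.array(w)-o['ee_pos'])/300)
E
python3 - <<'E'
from h import *
plan([250,-520,290],[340,-400,290],F(-93,0,250),deg=87)
E
```

```text
t 0.2 pos [ 191.856 -620.702  230.649] frame [-671.854  290.079  230.649] toolx deg 17.18000719834155 F frame 1.0229720949184682 -0.33624573635445837 -0.05797477573974772
yaw units -1.5515553955924102
row [ 0.284 -0.264 -0.198]
row [ 0.689 -0.557 -0.197]
row [ 1.573 -1.478 -0.063]
```

>>> {"fn": "apply_moves", "kwargs": {
  "series": [
    {"xyz":[0.14,-0.13,-0.1],"yaw":0},
    {"xyz":[0.28,-0.26,-0.2],"yaw":-0.1},
    {"xyz":[0.28,-0.26,-0.2],"yaw":-0.2},
    {"xyz":[0.38,-0.34,-0.2],"yaw":-0.3},
    {"xyz":[0.48,-0.42,-0.2],"yaw":-0.45},
    {"xyz":[0.6,-0.5,-0.2],"yaw":-0.6},
    {"xyz":[0.69,-0.56,-0.2],"yaw":-0.75},
    {"xyz":[0.69,-0.56,-0.2],"yaw":-0.78},
    {"xyz":[0.69,-0.56,-0.2],"yaw":-0.78},
    {"xyz":[0.69,-0.56,-0.2],"yaw":-0.78},
    {"xyz":[0.69,-0.56,-0.2],"yaw":-0.78}
  ],
  "grip": 0
}}

```text
t: 1.12
ee_pos: [338.8, -400.6, 291.1]
orientation: [-2.823, -1.379, 0.001]
contact_force: [-0.5, -0.1, -0.7]
width: -0.0
grasp_force: 0.0
```

```bash
python3 - <<'E'
from h import *
plan(F(-250,0,270),F(-93,0,250),deg=87)
E
```

```text
t 1.1167 pos [ 338.848 -400.606  291.084] frame [-444.367  154.808  291.084] toolx deg 52.07710418079137 F frame -0.122068945517358 0.4552673111007787 -0.6530374535267546
yaw units -0.7760643515379695
row [0.827 0.052 0.07 ]
row [ 1.256 -0.247  0.136]
```

>>> {"fn": "apply_moves", "kwargs": {
  "series": [
    {"xyz":[0.14,0.01,0.0],"yaw":-0.12},
    {"xyz":[0.28,0.02,0.0],"yaw":-0.25},
    {"xyz":[0.42,0.03,0.0],"yaw":-0.4},
    {"xyz":[0.56,0.04,0.0],"yaw":-0.55},
    {"xyz":[0.7,0.05,0.0],"yaw":-0.7},
    {"xyz":[0.83,0.05,0.07],"yaw":-0.776},
    {"xyz":[0.83,0.05,0.07],"yaw":-0.776},
    {"xyz":[0.83,0.05,0.07],"yaw":-0.776},
    {"xyz":[0.83,0.05,0.07],"yaw":-0.776}
  ]
}}

```text
t: 1.87
ee_pos: [503.4, -213.5, 269.8]
orientation: [-2.278, -2.162, 0.002]
contact_force: [-1.0, -0.7, 0.1]
width: -0.003
grasp_force: 0.0
```

```bash
python3 - <<'E'
from h import *
import cv2
o,r=where();f=grab_frame('wrist');cv2.imwrite('pics/w1.png',f['frame']);print(f['vfov'],f['cx'],f['cy'],f['mount'])
plan(F(-93,0,250),deg=87)
E
```

```text
t 1.8667 pos [ 503.44  -213.498  269.787] frame [-248.902    0.234  269.787] toolx deg 87.02248591534254 F frame -0.7272560911371406 0.966799668141686 0.058142878856581585
64.64317204802938 282.36556185502315 206.74488456528923 [[  -0.001    0.959    0.283   72.376]
 [   1.       0.       0.001   -0.098]
 [   0.       0.283   -0.959 -142.979]
 [   0.       0.       0.       1.   ]]
t 1.9167 pos [ 503.27  -214.345  270.251] frame [-249.756    0.359  270.251] toolx deg 86.93362691203671 F frame -1.1033603986621727 0.5339369669334244 0.6291388010720625
yaw units -0.0014749575102952247
row [0.523 0.001 0.067]
```

View pics/w1.png

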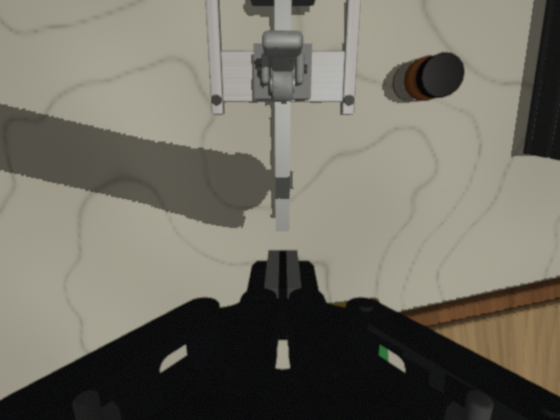

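The wrist view has the lever paddle at (282,41), the block around (282,72) and the screws at (216,100) and (348,100). The tool is centred on the rod.

```bash
python3 - <<'E'
from h import *
f=grab_frame('wrist');o,r=where()
T=np.eye(4);T[:3,:3]=r;T[:3,3]=o['ee_pos'];T=T@f['mount']
for n,u,v,z in(('scr',216,100,13),('scr',348,100,13),('blk rear',282,101,66),('blk front',300,44,66),('paddle top rear',282,48,167),('paddle top front',282,31,167)):print(n,inv(on(f,u,v,z,T)))
plan(F(-93,0,250),F(-93,0,112))
E
```

```text
t 1.9667 pos [ 503.244 -214.551  270.515] frame [-249.963    0.374  270.515] toolx deg 86.90250295786343 F frame 0.4993314985052824 0.08828628107268899 0.12429812013870661
scr [-168.094   76.798   13.   ]
scr [-168.436  -74.841   13.   ]
blk rear [-170.429    0.885   66.   ]
blk front [-118.691  -16.404   66.   ]
paddle top rear [-138.212    0.632  167.   ]
paddle top front [-127.819    0.605  167.   ]
t 1.9667 pos [ 503.244 -214.551  270.515] frame [-249.963    0.374  270.515] toolx deg 86.90250295786343 F frame 0.4993314985052824 0.08828628107268899 0.12429812013870661
row [0.523 0.    0.068]
row [0.524 0.    0.528]
```

>>> {"fn": "apply_moves", "kwargs": {
  "series": [
    {"xyz":[0.13,0.0,0.03],"yaw":0},
    {"xyz":[0.26,0.0,0.06],"yaw":0},
    {"xyz":[0.39,0.0,0.068],"yaw":0},
    {"xyz":[0.523,0.0,0.068],"yaw":0},
    {"xyz":[0.523,0.0,0.068],"yaw":0},
    {"xyz":[0.523,0.0,0.068],"yaw":0},
    {"xyz":[0.523,0.0,0.15],"yaw":0},
    {"xyz":[0.523,0.0,0.23],"yaw":0},
    {"xyz":[0.523,0.0,0.31],"yaw":0},
    {"xyz":[0.523,0.0,0.39],"yaw":0},
    {"xyz":[0.523,0.0,0.47],"yaw":0},
    {"xyz":[0.523,0.0,0.528],"yaw":0},
    {"xyz":[0.523,0.0,0.528],"yaw":0},
    {"xyz":[0.523,0.0,0.528],"yaw":0}
  ]
}}

```text
t: 3.13
ee_pos: [511.4, -57.4, 111.6]
orientation: [-2.279, -2.161, 0.002]
contact_force: [-0.9, 0.2, -0.4]
width: -0.005
grasp_force: 0.0
```

```bash
python3 - <<'E'
from h import *
plan(F(-60,0,112),F(-10,0,112))
E
```

```text
t 3.1333 pos [511.403 -57.364 111.584] frame [-92.565   0.453 111.584] toolx deg 86.97162491132555 F frame 0.11299951417966932 0.9226562958106276 -0.35993508663730645
row [ 0.109  0.001 -0.001]
row [ 0.275  0.001 -0.001]
```

Push to about −20 slowly (8 mm/row) and check the force.

>>> {"fn": "apply_moves", "kwargs": {
  "series": [
    {"xyz":[0.02,0,0]},
    {"xyz":[0.04,0,0]},
    {"xyz":[0.06,0,0]},
    {"xyz":[0.08,0,0]},
    {"xyz":[0.1,0,0]},
    {"xyz":[0.12,0,0]},
    {"xyz":[0.14,0,0]},
    {"xyz":[0.16,0,0]},
    {"xyz":[0.18,0,0]},
    {"xyz":[0.2,0,0]},
    {"xyz":[0.21,0,0]},
    {"xyz":[0.22,0,0]},
    {"xyz":[0.23,0,0]},
    {"xyz":[0.24,0,0]}
  ]
}}

```text
invalid input
```

```bash
python3 - <<'E'
from h import *
where()
E
```

```text
t 3.1333 pos [511.403 -57.364 111.584] frame [-92.565   0.453 111.584] toolx deg 86.97162491132555 F frame 0.11299951417966932 0.9226562958106276 -0.35993508663730645
```

The yaw field is required, so I'll resend with it.

>>> {"fn": "apply_moves", "kwargs": {
  "series": [
    {"xyz":[0.02,0,0],"yaw":0},
    {"xyz":[0.04,0,0],"yaw":0},
    {"xyz":[0.06,0,0],"yaw":0},
    {"xyz":[0.08,0,0],"yaw":0},
    {"xyz":[0.1,0,0],"yaw":0},
    {"xyz":[0.12,0,0],"yaw":0},
    {"xyz":[0.14,0,0],"yaw":0},
    {"xyz":[0.16,0,0],"yaw":0},
    {"xyz":[0.18,0,0],"yaw":0},
    {"xyz":[0.2,0,0],"yaw":0},
    {"xyz":[0.21,0,0],"yaw":0},
    {"xyz":[0.22,0,0],"yaw":0},
    {"xyz":[0.23,0,0],"yaw":0},
    {"xyz":[0.24,0,0],"yaw":0}
  ]
}}

```text
t: 4.3
ee_pos: [516.8, 13.5, 113.4]
orientation: [2.273, 2.16, -0.003]
contact_force: [0.5, -10.2, -0.0]
width: -0.0
grasp_force: 4.7
```

```bash
python3 - <<'E'
from h import *
where()
E
```

```text
t 4.3 pos [516.803  13.514 113.413] frame [-21.501  -1.23  113.413] toolx deg 87.08119923012326 F frame -10.150885121748104 -1.0822799189379513 -0.04316951022280213
```

>>> {"fn": "apply_moves", "kwargs": {
  "series": [
    {"xyz":[0.01,0,0],"yaw":0},
    {"xyz":[0.02,0,0],"yaw":0},
    {"xyz":[0.03,0,0],"yaw":0},
    {"xyz":[0.04,0,0],"yaw":0},
    {"xyz":[0.05,0,0],"yaw":0},
    {"xyz":[0.06,0,0],"yaw":0},
    {"xyz":[0.07,0,0],"yaw":0},
    {"xyz":[0.08,0,0],"yaw":0}
  ]
}}

```text
t: 4.97
ee_pos: [518.0, 37.0, 113.4]
orientation: [2.274, 2.159, -0.003]
contact_force: [0.7, -9.8, 0.1]
width: -0.002
grasp_force: 4.5
```

```bash
python3 - <<'E'
from h import *
import cv2
where();f=grab_frame('top');cv2.imwrite('pics/t2.png',cv2.resize(f['frame'][185:285,195:385],None,fx=4,fy=4,interpolation=2))
E
```

```text
t 4.9667 pos [518.046  36.957 113.421] frame [  1.975  -1.244 113.421] toolx deg 87.03098370151814 F frame -9.720934986989816 -1.2122964217270005 0.14588842297089147
```

View pics/t2.png

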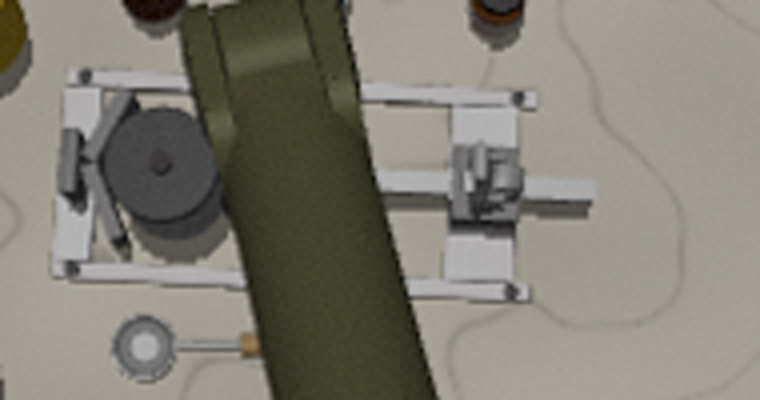

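The canister's knob is now at (160,162) in the crop, sliding upright and nearly at the V. A bit further to go.

>>> {"fn": "apply_moves", "kwargs": {
  "series": [
    {"xyz":[0.007,0,0],"yaw":0},
    {"xyz":[0.014,0,0],"yaw":0},
    {"xyz":[0.021,0,0],"yaw":0},
    {"xyz":[0.028,0,0],"yaw":0},
    {"xyz":[0.033,0,0],"yaw":0},
    {"xyz":[0.033,0,0],"yaw":0}
  ]
}}

```text
t: 5.52
ee_pos: [518.5, 46.1, 113.4]
orientation: [2.273, 2.158, -0.005]
contact_force: [0.6, -10.6, 0.6]
width: 0.0
grasp_force: 5.2
```

```bash
python3 - <<'E'
from h import *
where()
E
```

```text
t 5.5167 pos [518.527  46.117 113.432] frame [ 11.148  -1.246 113.432] toolx deg 87.0240728207232 F frame -10.534200620580268 -1.1114743292322382 0.6290850500052576
```

>>> {"fn": "apply_moves", "kwargs": {
  "series": [
    {"xyz":[0.004,0,0],"yaw":0},
    {"xyz":[0.008,0,0],"yaw":0},
    {"xyz":[0.012,0,0],"yaw":0},
    {"xyz":[0.012,0,0],"yaw":0}
  ]
}}

```text
t: 5.85
ee_pos: [518.6, 48.3, 113.4]
orientation: [2.274, 2.156, -0.007]
contact_force: [0.4, -12.3, 2.4]
width: -0.002
grasp_force: 6.4
```

```bash
python3 - <<'E'
from h import *
where()
E
```

```text
t 5.85 pos [518.634  48.336 113.448] frame [ 13.369  -1.236 113.448] toolx deg 86.96523412927637 F frame -12.22575831822906 -0.9916439060498312 2.354414576475287
```

>>> {"fn": "apply_moves", "kwargs": {
  "series": [
    {"xyz":[0.004,0,0],"yaw":0},
    {"xyz":[0.008,0,0],"yaw":0},
    {"xyz":[0.012,0,0],"yaw":0},
    {"xyz":[0.015,0,0],"yaw":0},
    {"xyz":[0.015,0,0],"yaw":0},
    {"xyz":[0.015,0,0],"yaw":0}
  ]
}}

```text
t: 6.35
ee_pos: [518.8, 51.3, 113.5]
orientation: [2.274, 2.155, -0.009]
contact_force: [-0.4, -14.9, 2.9]
width: -0.001
grasp_force: 7.8
```

```bash
python3 - <<'E'
from h import *
where()
E
```

```text
t 6.35 pos [518.82   51.317 113.497] frame [ 16.356  -1.265 113.497] toolx deg 86.91040948750836 F frame -14.85657100746737 -0.33163889052617956 2.9382550600008766
```

```bash
python3 - <<'E'
from h import *
plan(F(0,0,114),F(0,0,200),F(-88,0,200),F(-88,0,152))
E
```

```text
t 6.35 pos [518.82   51.317 113.497] frame [ 16.356  -1.265 113.497] toolx deg 86.91040948750836 F frame -14.85657100746737 -0.33163889052617956 2.9382550600008766
row [-0.055 -0.004 -0.001]
row [-0.058 -0.003 -0.288]
row [-0.351 -0.003 -0.285]
row [-0.349 -0.003 -0.125]
```

>>> {"fn": "apply_moves", "kwargs": {
  "series": [
    {"xyz":[-0.01,0,0],"yaw":0},
    {"xyz":[-0.02,0,0],"yaw":0},
    {"xyz":[-0.04,0,0],"yaw":0},
    {"xyz":[-0.08,0,0],"yaw":0},
    {"xyz":[-0.08,0,-0.1],"yaw":0},
    {"xyz":[-0.08,0,-0.2],"yaw":0},
    {"xyz":[-0.1,0,-0.285],"yaw":0},
    {"xyz":[-0.18,0,-0.285],"yaw":0},
    {"xyz":[-0.27,0,-0.285],"yaw":0},
    {"xyz":[-0.365,0,-0.285],"yaw":0},
    {"xyz":[-0.365,0,-0.285],"yaw":0},
    {"xyz":[-0.365,0,-0.2],"yaw":0},
    {"xyz":[-0.365,0,-0.13],"yaw":0},
    {"xyz":[-0.365,0,-0.13],"yaw":0},
    {"xyz":[-0.365,0,-0.13],"yaw":0}
  ]
}}

```text
t: 7.6
ee_pos: [511.8, -49.6, 151.0]
orientation: [-2.273, -2.167, 0.0]
contact_force: [-0.8, -0.3, 0.6]
width: -0.004
grasp_force: 0.0
```

```bash
python3 - <<'E'
from h import *
import cv2
o,r=where()
f=grab_frame('side');cv2.imwrite('pics/s3.png',cv2.resize(f['frame'][180:300,200:320],None,fx=5,fy=5,interpolation=2))
for phi in np.linspace(-.175,1.575,18):
    c,s=np.cos(phi),np.sin(phi);x=-144.5-68*s+3*c+10;z=88+68*c+3*s
    print(round(phi,2),(r.T@(F(x,0,z)-o['ee_pos'])/300).round(3))
E
```

```text
t 7.6 pos [511.82  -49.582 151.023] frame [-84.771   0.444 151.023] toolx deg 87.24836477519807 F frame -0.300788069100703 0.7577305877003965 0.6170225489826422
-0.18 [-0.116  0.001 -0.011]
-0.07 [-0.139  0.001 -0.015]
0.03 [-0.163  0.001 -0.017]
0.13 [-0.186  0.001 -0.016]
0.24 [-0.209  0.001 -0.013]
0.34 [-0.232  0.    -0.007]
0.44 [-0.254  0.     0.001]
0.55 [-0.275  0.     0.011]
0.65 [-0.295  0.     0.023]
0.75 [-0.313  0.     0.037]
0.85 [-0.33   0.     0.053]
0.96 [-0.345  0.     0.071]
1.06 [-0.359  0.     0.09 ]
1.16 [-0.37  -0.     0.111]
1.27 [-0.379 -0.     0.132]
1.37 [-0.386 -0.     0.155]
1.47 [-0.39  -0.     0.178]
1.58 [-0.393  0.     0.201]
```

View pics/s3.png

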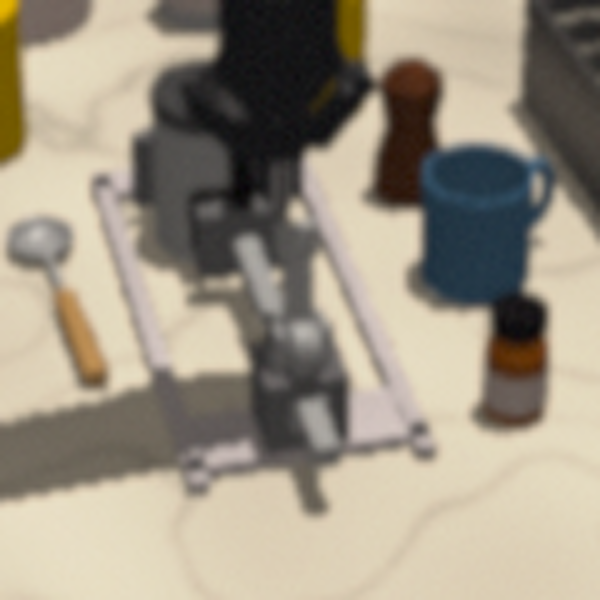

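The side crop shows the canister upright against the stop at (190,190) with the jaw up to it at (235,230). The lever is still open, with its paddle at about (297,235). Next is the arc to flip the lever.

>>> {"fn": "apply_moves", "kwargs": {
  "series": [
    {"xyz":[-0.07,0,-0.011],"yaw":0},
    {"xyz":[-0.116,0,-0.011],"yaw":0},
    {"xyz":[-0.139,0,-0.015],"yaw":0},
    {"xyz":[-0.163,0,-0.017],"yaw":0},
    {"xyz":[-0.186,0,-0.016],"yaw":0},
    {"xyz":[-0.209,0,-0.013],"yaw":0},
    {"xyz":[-0.232,0,-0.007],"yaw":0},
    {"xyz":[-0.254,0,0.001],"yaw":0},
    {"xyz":[-0.275,0,0.011],"yaw":0},
    {"xyz":[-0.295,0,0.023],"yaw":0},
    {"xyz":[-0.313,0,0.037],"yaw":0},
    {"xyz":[-0.33,0,0.053],"yaw":0},
    {"xyz":[-0.345,0,0.071],"yaw":0},
    {"xyz":[-0.359,0,0.09],"yaw":0},
    {"xyz":[-0.37,0,0.111],"yaw":0},
    {"xyz":[-0.379,0,0.132],"yaw":0},
    {"xyz":[-0.386,0,0.155],"yaw":0},
    {"xyz":[-0.39,0,0.178],"yaw":0},
    {"xyz":[-0.393,0,0.201],"yaw":0},
    {"xyz":[-0.393,0,0.205],"yaw":0}
  ]
}}

```text
t: 9.32
ee_pos: [506.1, -168.7, 94.1]
orientation: [-2.275, -2.166, 0.006]
contact_force: [-17.4, 5.6, 46.5]
width: 0.001
grasp_force: 23.2
```

```bash
python3 - <<'E'
from h import *
where()
E
```

```text
t 9.3167 pos [ 506.107 -168.696   94.119] frame [-204.022   -0.085   94.119] toolx deg 87.17060792587175 F frame 4.725522437461545 17.71279126112719 46.45776135341706
```

The fingertip is at z = 94, so the lever is flat and pressed. Lifting clear.

>>> {"fn": "apply_moves", "kwargs": {
  "series": [
    {"xyz":[0,0,-0.015],"yaw":0},
    {"xyz":[0,0,-0.05],"yaw":0},
    {"xyz":[0,0,-0.15],"yaw":0},
    {"xyz":[0,0,-0.28],"yaw":0},
    {"xyz":[-0.12,0,-0.4],"yaw":0},
    {"xyz":[-0.25,0,-0.5],"yaw":0},
    {"xyz":[-0.25,0,-0.5],"yaw":0},
    {"xyz":[-0.25,0,-0.5],"yaw":0},
    {"xyz":[-0.25,0,-0.5],"yaw":0}
  ]
}}

```text
t: 10.07
ee_pos: [502.4, -244.0, 239.1]
orientation: [-2.277, -2.164, -0.0]
contact_force: [0.2, -0.1, -1.0]
width: -0.002
grasp_force: 0.0
```

```bash
python3 - <<'E'
from h import *
import cv2
where()
a=grab_frame('side')['frame'][180:300,200:320];b=grab_frame('top')['frame'][185:285,195:345]
a=cv2.resize(a,(400,400),interpolation=2);b=cv2.resize(b,(400,267),interpolation=2)
cv2.imwrite('pics/e4.png',np.hstack([a,np.vstack([b,np.zeros((133,400,3),np.uint8)])]))
E
```

```text
t 10.0667 pos [ 502.352 -244.017  239.054] frame [-279.436   -0.277  239.054] toolx deg 87.06340382302619 F frame -0.08067494613455904 -0.19034926532289445 -0.958961773029329
```

View pics/e4.png

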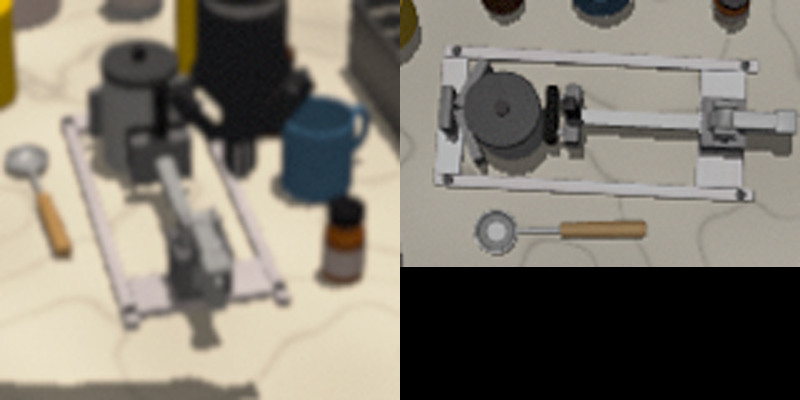

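The paddle lies flat over the rod at (785,122) in the top view, and the canister is upright between pad and stop. The robot is clear, so I'm handing in.

```bash
python3 -c "
from station import *
print(sign_off())"
```

```text
the job is handed in; nothing more can be done
None
```

The canister is gripped upright between pad and stop, the cam lever is shut flat and the arm is clear. I handed the job in at about 10 s of the 51 s allowed; `sign_off()` returned no verdict.

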